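# Cover the resin, then bring the curing lamp to the tooth

## Robot

A 7-joint arm with a two-finger parallel gripper is mounted at the origin on the work surface. World frame = base frame: x ahead of the robot, y to its left, z up, the work surface at z = 0. Lengths are in mm, angles in rad, forces in N, time in s.
With the tool pointing down it reaches from about 400 to 900 mm from the base axis. Payload 5.5 kg.
Tool frame: the origin (TCP) lies midway between the tips of the shut fingers; the grasp point (between the pads) lies 19 mm behind it; x points along the fingers, y is the direction in which the jaws open and shut, and the axes are right-handed (so a half turn about x gives the same grasp; the last joint's range is limited). The gripper opens to 92 mm and grips with 3 to 60 N. Pads are 19 mm wide; open, the fingers measure 130 mm over their backs; the gripper's body (75 mm by 190 mm) begins 47 mm behind the grasp point.
Start: joints at [1.588, 0.501, -0.427, 1.55, 0.221, 1.138, -0.21], TCP at [158.2, -630.454, 226.729] pointing down, gripper open.
Joint ranges: [-2.88, 2.88], [-0.31, 2.03], [-1.54, 1.56], [0.2, 2.42], [-1.41, 4.55], [0.19, 2.02], [-2.57, 2.57]. Speed limits (rad/s): [2.57, 2.57, 3.14, 3.14, 3.14, 3.14, 3.14].

## Interface

Orientations are given as a unit quaternion [x, y, z, w].
In Python, from bench import monitor, snapshot, camera_info, manip gives the robot as it stands.
- The arm moves only by the shell command python3 -m creep 'ROWS' [FORCE]. ROWS is a JSON object of lists of equal length, an entry for each row: "grip": the gripper command: -1 is shut, 1 is fully open, values between are in proportion; "slide": the shift along the world's x, y, z in m, a list of three; "delta_rot": the turn, a rotation vector about the world's x, y, z in degrees, a list of three. A call has 1 to 20 rows; each row shifts and turns the commanded pose from where the row before left it; what a row does not reach is not made up. A row lasts 1/8 s, in which the tool goes at most 62.5 mm and 10.7 degrees, less where a joint would pass 70% of its speed; a pose out of reach is approached as far as the arm can. A call is refused whole if a number of a shift passes 0.0625 or a number of a turn 10.7, either way. A call with a gripper value outside its range is refused whole. The fingers move at their own pace and stop on an object; FORCE is the grip in N (left out, the last holds). Time passes only in rows, so rows that do not move let the fingers close. It gives the time, the measured TCP pose, the force and the opening at its end, in the units of the state.
- monitor.observe(): the state, without advancing time (a new reading comes with each control period).
- snapshot(name): name is "side" or "top" or "wrist"; returns the picture (384x512x3 uint8, red, green, blue); there is no depth.
- camera_info(name): a dict with "camera_matrix" (3x3 intrinsics, pixels), "distortion" ([k1, k2, p1, p2, k3] as OpenCV has them; the pictures are not rectified), "world_to_cam" (4x4, takes a point from world to camera coordinates); the wrist camera has in their place "hand_eye" (4x4, takes a point from camera to tool coordinates, whose origin is the TCP and whose axes are the tool frame's). Camera axes: x right, y down, z forward; pixel columns grow to the right and rows downward; lengths in mm; the calibration is good to about 2 mm. A picture is of the moment at which its call begins: read the wrist's pose just before it. camera_info takes no time and is no camera call.
- manip.finish_job(): hands the job in, once; it reports no verdict.
The state is a dict: "t": time; "joints": joint angles; "dq": joint speeds; "joint_torque": joint torques, N m; "position": TCP position; "orientation": TCP orientation; "wrist_force": force on the tool from outside, world axes, zero at the start; "moment": the same for the moment, N m; "width": opening from 0.0 (shut) to 1.0 (fully open).
Only numpy, scipy, OpenCV 4.12 (cv2) and the standard library are available. Lean on these libraries where they do the work, as an engineer would, in place of code of your own. Each camera call takes 0.05 s, during which the arm holds its last target.

## Task

On this dental-lab bench, first swing the orange lid of the resin box fully shut so that stray light cannot set the pots. Then draw the cordless curing lamp up out of its charger, turn it nose down and hold it still over the stone model with its blue tip pointing straight down, about a centimetre above the one white tooth, without ever touching the model with it. Finish while still holding the lamp there in the gripper, and leave the model, bottle, jar and brush cup where they stand.

Things in the scene. Friction and masses are not known exactly. Their poses are not given: they have to be found in the camera images.
- resin_box: Fixed white resin box, 90 (x) by 130 (y) by 24 mm high, holding six small pots. Origin: centre of its underside on the bench; z up. Its lid is hinged along its +x side; +y runs along the hinge.
- resin_lid (a joint): Angle (rad) of the orange lid on a stiff friction hinge: 0 = shut, 1.57 = upright, 1.9 = farthest open. It stays where it is left; a push of about 1 N near its free edge moves it, it does not spring back. It starts wide open, near upright.
- lid_hinge (a point): Middle of the lid's hinge line: 48 mm towards box +x from the box origin and 24.5 mm above the bench. The hinge line runs along box y.
- lid_edge (a point): Middle of the lid's free edge, on its outer (top) face, 96 mm from the hinge line. The lid is a plate 96 by 136 mm and 4 mm thick with an 8 mm skirt on its inner side, and a thumb tab 34 mm wide that sticks out 10 mm beyond the edge. Shut, the lid's top is flat, 28.5 mm above the bench; open, its outer face looks to box +x.
- charger: Fixed charger: white foot 130 (x) by 88 (y) by 18 mm with a dark square well, 52 mm deep, that opens up and towards charger +x, 43 degrees above level. Origin: on the foot's underside, 5 mm towards +x from its centre. Centre of the well's mouth: 7 mm towards -x from and 69 mm above the origin. Outside, the well is 35 mm wide (y) and 37 mm high across its slope.
- lamp: Loose cordless curing lamp, 0.13 to 0.21 kg: straight white body 180 mm long, 24 mm wide (y), 26 mm high (z), rounded corners. Origin on its axis, 95 mm from the butt, 85 mm from the body's nose end; centre of mass within 8 mm of it. x points to the nose, z to the side with the blue button. Starts in the charger's well, nose up about 40 degrees, y level, button side up; slides out along its own x.
- lamp_tip (a point): End face of the blue tip: x 148, y 0, z -32 mm in the lamp's frame. Its z axis points back along the rod's end, opposite to the light: straight up when the light shines straight down (the body is then 30 degrees nose down). The dark rod, 8 mm thick, leaves the nose straight, then bends 60 degrees towards lamp -z. An orange glare disc 42 mm across rings it 100 mm from the lamp's origin.
- lamp_butt (a point): Centre of the lamp's butt end, at x -95 mm in the lamp's frame. At the start it stands on the bottom of the charger's well, 52 mm deep, with about 1.5 mm play all round.
- model: Loose stone (golden brown) model of a dental arch, 0.22 kg, about 70 (x) by 66 (y) mm, the tooth tops 31 to 33 mm above the bench. Origin: centre of its underside; incisors towards -x, z up.
- tooth (a point): Top of the one white tooth, about 10 by 10 mm: 1 mm towards -x, 24.5 mm towards +y of the model's origin and 31 mm above the bench. Its neighbours are equally high.
- bond_bottle: Bystander: small brown bottle with a black cap, 38 mm across, 95 mm high. Origin: centre of its underside.
- brush_cup: Bystander: grey cup with three brushes, 56 mm across, 100 mm high. Origin: centre of its underside.
- stone_jar: Bystander: low white jar with a blue cap, 48 mm across, 45 mm high. Origin: centre of its underside.
Things that resemble listed ones, but are neither listed nor needed, are in the scene too. Of the things that look like the resin_box, the smallest one is meant. There is more than one size of the charger; the job needs the smaller.

How it is judged:
By the outcome, as a careful person would: the job done as asked, in the order asked, and still so for the second after the job is handed in, while the arm keeps its last pose, push and grip.
It also fails if it takes over 61 s, if anything falls off the work surface, if the arm or the gripper's body presses on something with over 40 N, if the wrist force passes 120 N, or if a joint passes its speed limit or range.

## Working session

There is one attempt and no reset: what is moved stays moved. The work goes in short steps, Python scripts to look and compute and a shell command to move; the robot and the scene stay as the last step left them, time stands still between calls to the robot, and variables do not carry over. Pictures are saved under pics/ and viewed, and the job is handed in when it is done.

```bash
ls; mkdir -p pics
python3 - <<'E'
from bench import monitor,snapshot,camera_info
import cv2,numpy as np
print(monitor.observe())
for n in ["side","top","wrist"]:
    cv2.imwrite(f"pics/{n}0.png",snapshot(n)[:,:,::-1])
    i=camera_info(n); print(n,{k:np.round(np.array(v),3).tolist() for k,v in i.items()})
E
```

```text
pics
{'t': 0.0, 'joints': array([ 1.58820248,  0.50184202, -0.42676293,  1.55147511,  0.22079066,
        1.1382853 , -0.21028574]), 'dq': array([ 6.61956929e-04,  4.48307083e-04,  8.93580878e-04, -2.27265440e-05,
        1.24148053e-06, -5.17017953e-04, -1.46032562e-04]), 'joint_torque': array([ 1.24837152e-03, -5.66592443e+01, -5.81618696e+00, -2.79114568e+01,
       -6.87271426e-02,  3.08962818e-02,  1.45777967e-04]), 'position': array([ 157.93328311, -629.78729297,  225.66906146]), 'orientation': array([-0.70170747, -0.08738779,  0.70183502, -0.08600929]), 'wrist_force': array([ 1.01644834, -0.5972312 ,  0.13995452]), 'moment': array([-0.0172245 ,  0.05448633,  0.04889001]), 'width': 0.9989181523928734}
side {'camera_matrix': [[423.622, 0.0, 251.826], [0.0, 423.622, 196.293], [0.0, 0.0, 1.0]], 'distortion': [0.014, 0.0, 0.0, 0.0, 0.0], 'world_to_cam': [[-0.847, -0.531, -0.016, 408.561], [-0.317, 0.53, -0.787, 252.468], [0.426, -0.662, -0.617, 981.738], [0.0, 0.0, 0.0, 1.0]]}
top {'camera_matrix': [[409.982, 0.0, 251.458], [0.0, 409.982, 185.707], [0.0, 0.0, 1.0]], 'distortion': [-0.137, 0.0, 0.0, 0.0, 0.0], 'world_to_cam': [[-0.017, -0.999, -0.032, 18.189], [-0.988, 0.022, -0.153, 516.0], [0.154, 0.029, -0.988, 1075.555], [0.0, 0.0, 0.0, 1.0]]}
wrist {'camera_matrix': [[294.86, 0.0, 253.611], [0.0, 294.86, 194.964], [0.0, 0.0, 1.0]], 'distortion': [-0.006, 0.0, 0.0, 0.0, 0.0], 'hand_eye': [[-0.001, -0.256, 0.967, -156.342], [1.0, -0.001, 0.001, 0.582], [0.0, 0.967, 0.256, -67.777], [0.0, 0.0, 0.0, 1.0]]}
```

View pics/top0.png

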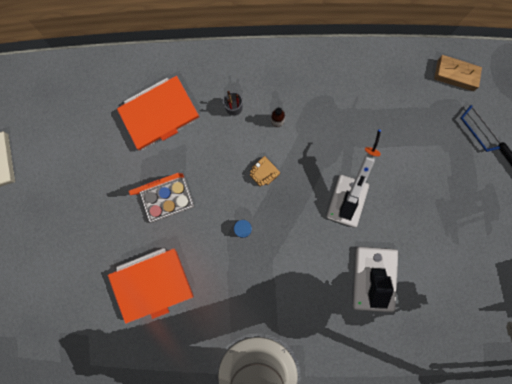

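View pics/side0.png

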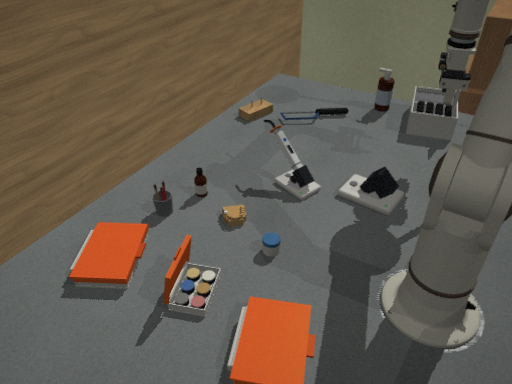

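View pics/wrist0.png

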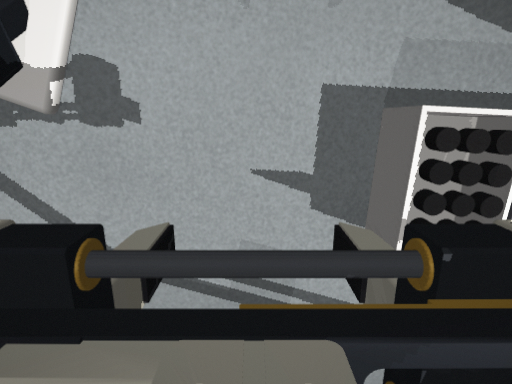

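Candidates: the orange-lid boxes in the top view are at (158,112) big and shut, (166,195) small and open, and (150,285) big and shut. The small open one at (166,195) is the one meant. The chargers are at (350,200) smaller, holding the lamp, and (376,280) bigger, empty, so I need the one at (350,200). I'll confirm both in enlarged crops.

```bash
cat > h.py <<'E'
import cv2,numpy as np
from bench import monitor,snapshot,camera_info
from scipy.spatial.transform import Rotation as R
def cam(n,st=None):
    i=camera_info(n);K=np.array(i["camera_matrix"]);D=np.array(i["distortion"],float)
    if "world_to_cam" in i: T=np.array(i["world_to_cam"])
    else:
        st=st or monitor.observe()
        W=np.eye(4);W[:3,:3]=R.from_quat(st["orientation"]).as_matrix();W[:3,3]=st["position"]
        T=np.linalg.inv(W@np.array(i["hand_eye"]))
    return K,D,T
def ray(c,uv):
    K,D,T=c;p=cv2.undistortPoints(np.array(uv,float).reshape(1,1,2),K,D).ravel()
    d=T[:3,:3].T@np.array([p[0],p[1],1]);return -T[:3,:3].T@T[:3,3],d/np.linalg.norm(d)
def onz(c,uv,z):
    o,d=ray(c,uv);return o+d*(z-o[2])/d[2]
def tri(*cu):
    A=np.zeros((3,3));b=np.zeros(3);L=[]
    for c,uv in cu:
        o,d=ray(c,uv);P=np.eye(3)-np.outer(d,d);A+=P;b+=P@o;L.append((o,P))
    x=np.linalg.solve(A,b);return x,[round(float(np.linalg.norm(P@(x-o))),2) for o,P in L]
def proj(c,p):
    K,D,T=c;r,_=cv2.Rodrigues(T[:3,:3]);return cv2.projectPoints(np.array(p,float).reshape(-1,1,3),r,T[:3,3],K,D)[0].reshape(-1,2)
def crop(img,x,y,w,h,s,name):
    # bgr saved
    cv2.imwrite("pics/"+name,cv2.resize(img[y:y+h,x:x+w],None,fx=s,fy=s,interpolation=cv2.INTER_CUBIC))
E
python3 - <<'E'
from h import *
t=cv2.imread("pics/top0.png");s=cv2.imread("pics/side0.png")
crop(t,120,160,160,100,5,"t1.png");crop(t,320,120,100,120,5,"t2.png")
crop(s,150,190,140,130,5,"s1.png") if 0 else crop(s,150,190,140,120,5,"s1.png")
crop(s,250,110,160,110,5,"s2.png")
E
```

```text
(no output)
```

View pics/t1.png

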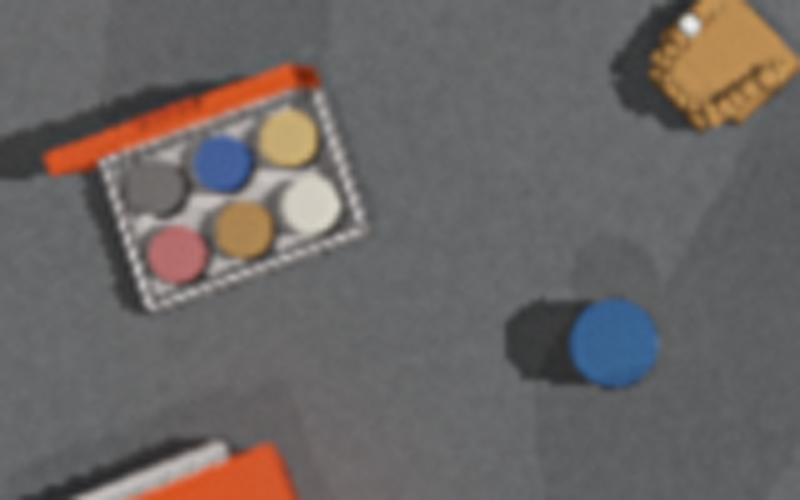

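View pics/t2.png

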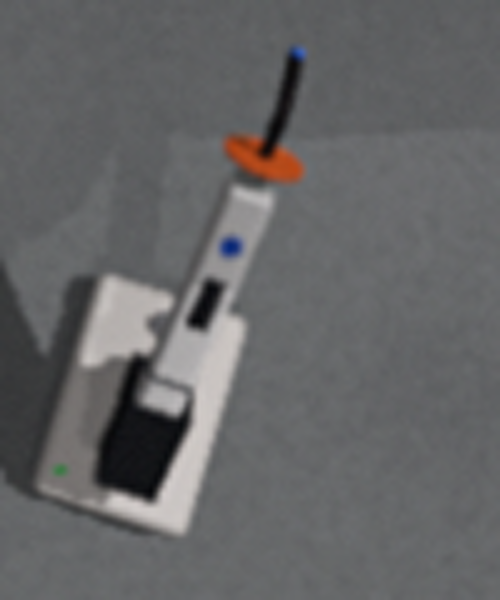

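View pics/s1.png

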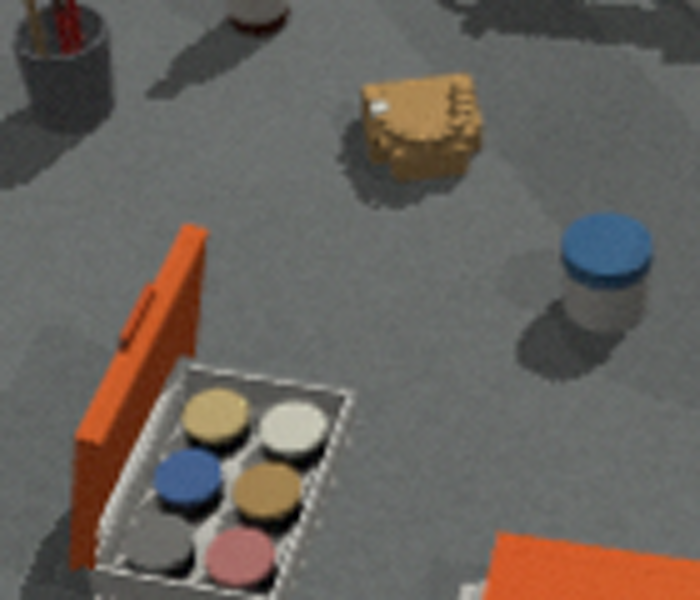

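View pics/s2.png

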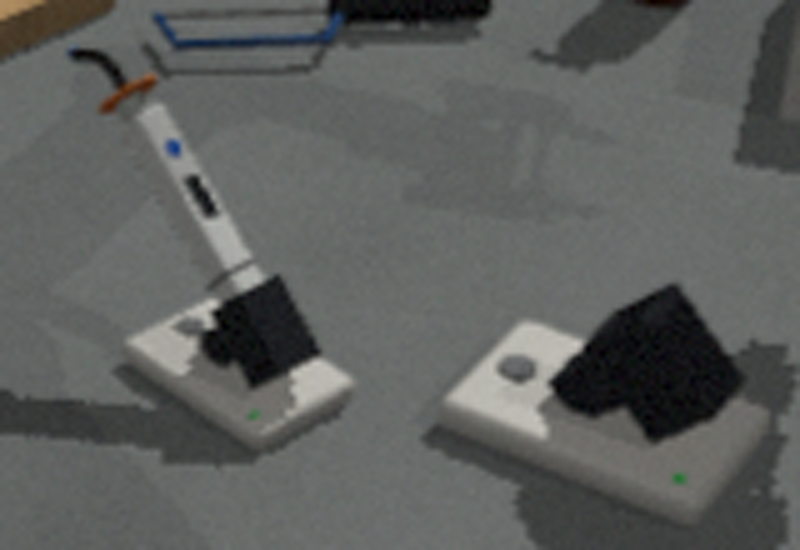

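Run:
```python
from h import *
T=cam("top");S=cam("side")
t=cv2.imread("pics/top0.png");s=cv2.imread("pics/side0.png")
a=lambda x,y:(120+(x+.5)/5-.5,160+(y+.5)/5-.5)
b=lambda x,y:(150+(x+.5)/5-.5,190+(y+.5)/5-.5)
c=lambda x,y:(320+(x+.5)/5-.5,120+(y+.5)/5-.5)
d=lambda x,y:(250+(x+.5)/5-.5,110+(y+.5)/5-.5)
print("rim top z24",[onz(T,a(*p),24).round(1).tolist() for p in [(100,160),(318,92),(365,235),(150,308)]])
print("rim side z24",[onz(S,b(*p),24).round(1).tolist() for p in [(98,570),(185,362),(352,390),(275,597)]])
for n,p,q in [("rim nearR",(365,235),(352,390)),("lid R",(296,66),(188,225)),("lid L",(45,155),(78,440))]:
    print(n,tri((T,a(*p)),(S,b(*q))))
# blue spots
def blobs(img,lo,hi,x,y,w,h):
    hsv=cv2.cvtColor(img[y:y+h,x:x+w],cv2.COLOR_BGR2HSV);m=cv2.inRange(hsv,lo,hi)
    n,_,st,ce=cv2.connectedComponentsWithStats(m);return [(st[i,4],(ce[i]+[x,y]).round(2).tolist()) for i in range(1,n)]
bl=((105,120,60),(130,255,255))
print("t",blobs(t,*bl,320,120,100,120));print("s",blobs(s,*bl,250,110,70,50))
og=((3,150,60),(18,255,255))
print("t",blobs(t,*og,350,140,40,30));print("s",blobs(s,*og,260,115,30,30))
wh=((0,0,185),(40,60,255))
print("tooth t",blobs(t,*wh,248,155,20,15),"s",blobs(s,*wh,220,205,20,15))
print("nose",tri((T,c(252,190)),(S,d(152,108))))
print("jar",onz(T,a(614,342),45), onz(S,b(606,245),45))
```

```text
rim top z24 [[509.1, 323.0, 24.0], [544.9, 198.8, 24.0], [464.1, 171.9, 24.0], [425.5, 292.7, 24.0]]
rim side z24 [[502.7, 321.8, 24.0], [550.1, 200.6, 24.0], [467.0, 172.3, 24.0], [424.4, 291.7, 24.0]]
rim nearR (array([465.1598518 , 172.46184245,  24.88878494]), [1.36, 1.36])
lid R (array([542.24971519, 192.11971346, 115.49192413]), [0.09, 0.09])
lid L (array([497.74204396, 322.89615003, 116.95335727]), [1.01, 1.01])
t [(np.int32(5), [379.2, 130.4]), (np.int32(10), [365.8, 169.0])]
s [(np.int32(3), [281.67, 113.33]), (np.int32(15), [314.33, 115.53]), (np.int32(14), [288.64, 117.64]), (np.int32(5), [284.4, 139.2])]
t [(np.int32(79), [372.32, 151.59])]
s [(np.int32(17), [275.53, 127.76])]
tooth t [(np.int32(9), [258.0, 164.44])] s [(np.int32(2), [225.5, 211.0])]
nose (array([ 559.74502643, -289.87719469,  157.42712223]), [1.93, 1.93])
jar [401.68001388  33.96274765  45.        ] [400.10026196  36.76930154  45.        ]
```

Run:
```python
from h import *
T=cam("top");S=cam("side")
st=monitor.observe();M=R.from_quat(st["orientation"]).as_matrix()
print("tool axes cols\n",M.round(3))
tip,e=tri((T,(379.4,130.4)),(S,(265,120.2)));bt,e2=tri((T,(366,169.1)),(S,(284.5,139.4)))
di,e3=tri((T,(372.3,151.6)),(S,(275.4,128.3)))
print("tip",tip,e,"button",bt,e2,"disc",di,e3)
v=tip-bt;print("heading",np.degrees(np.arctan2(v[1],v[0])),"el",np.degrees(np.arctan2(v[2],np.hypot(*v[:2]))))
print("tooth",tri((T,(258,164.4)),(S,(225.5,211))))
# big box near edges, far box top z~30
for p in [(135,147),(199,114),(122,105),(185,78)]: print(onz(T,p,30).round())
for nm,p in [("bottle",(278,117)),("cup",(233,103))]: print(nm,onz(T,p,97).round())
# desired yaw: tool y along box y
for nm,y in [("boxy",np.array([-.33,.944,0]))]:
    a=np.degrees(np.arctan2(y[1],y[0]));b=np.degrees(np.arctan2(M[1,1],M[0,1]));print(nm,a,"tool y",b)
```

```text
tool axes cols
 [[-0.     0.243 -0.97 ]
 [ 0.002 -0.97  -0.243]
 [-1.    -0.002 -0.   ]]
tip [ 627.77421765 -315.82364163  165.21643436] [0.67, 0.67] button [ 536.54413125 -281.9226506   138.86604498] [0.14, 0.14] disc [ 576.34383665 -294.94864378  160.19787772] [0.46, 0.46]
heading -20.385005893700587 el 15.149386907116266
tooth (array([577.72236032, -10.90094202,  27.28196108]), [0.05, 0.05])
[637. 338.  30.]
[728. 154.  30.]
[765. 383.  30.]
[840. 197.  30.]
bottle [690. -68.  97.]
cup [733.  52.  97.]
boxy 109.26841496792272 tool y -75.91740815034976
```

```bash
python3 -m creep '{"grip":[-1,-1,-1,-1,-1,-1,-1,-1,-1,-1,-1,-1,-1,-1,-1,-1,-1,-1,-1,-1],"slide":[[0.043,0.033,0.01],[0.043,0.033,0.01],[0.043,0.033,0.01],[0.043,0.033,0.01],[0.043,0.033,0.01],[0.043,0.033,0.01],[0.043,0.033,0.01],[0.022,0.05,0],[0.022,0.05,0],[0.022,0.05,0],[0.022,0.05,0],[0.022,0.05,0],[0.022,0.05,0],[-0.0025,0.0537,0],[-0.0025,0.0537,0],[-0.0025,0.0537,0],[-0.0025,0.0537,0],[-0.0025,0.0537,0],[-0.0025,0.0537,0],[-0.0025,0.0537,0]],"delta_rot":[[0,0,0.3],[0,0,0.3],[0,0,0.3],[0,0,0.3],[0,0,0.3],[0,0,0.3],[0,0,0.3],[0,0,0.3],[0,0,0.3],[0,0,0.3],[0,0,0.3],[0,0,0.3],[0,0,0.3],[0,0,0.3],[0,0,0.3],[0,0,0.3],[0,0,0.3],[0,0,0],[0,0,0],[0,0,0]]}' 20
```

```text
t: 2.65
position: [573.5, 277.7, 296.4]
orientation: [-0.697, -0.117, 0.697, -0.118]
wrist_force: [0.6, 0.3, 0.4]
width: 0.006
```

Run:
```python
from h import *
cv2.imwrite("pics/w1.png",snapshot("wrist")[:,:,::-1])
```

```text
(no output)
```

View pics/w1.png

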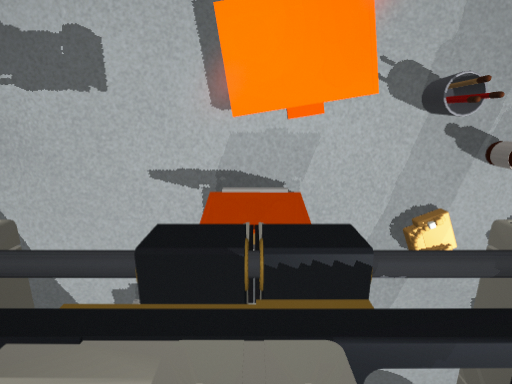

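```bash
python3 -m creep '{"grip":[-1,-1,-1,-1,-1,-1,-1,-1,-1,-1,-1],"slide":[[0,0,-0.05],[0,0,-0.05],[0,0,-0.05],[0,0,-0.05],[0,0,0],[-0.015,-0.005,0],[-0.0143,-0.005,0],[-0.0092,-0.0032,0],[-0.0092,-0.0032,0],[-0.0087,-0.003,-0.003],[-0.0087,-0.003,-0.003]],"delta_rot":[[0,0,0],[0,0,0],[0,0,0],[0,0,0],[0,0,0],[0,0,0],[0,0,0],[0,0,0],[0,0,0],[0,0,0],[0,0,0]]}'
python3 - <<'E'
from h import *
s=snapshot("side")[:,:,::-1];crop(s,120,190,160,130,4,"s3.png")
E
```

```text
t: 4.08
position: [508.4, 254.0, 90.9]
orientation: [0.697, 0.118, -0.697, 0.118]
wrist_force: [0.9, 0.6, -0.9]
width: 0.007
```

View pics/s3.png

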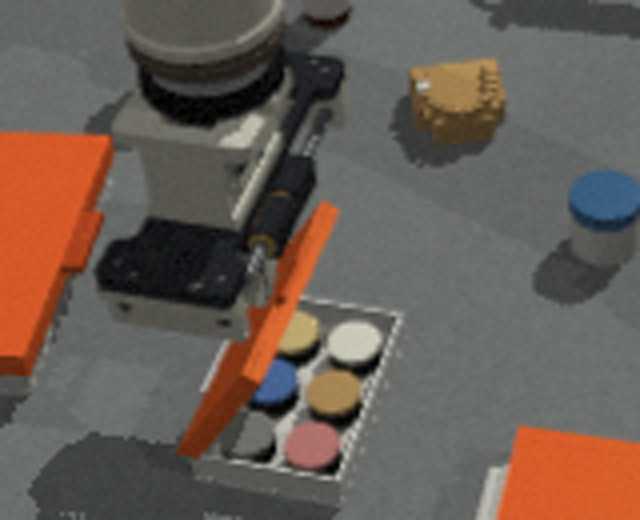

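The lid (orange, from (190,450) to (330,210)) is tilting ahead of the fingers at about 60°, as planned. I'll keep sweeping.

```bash
python3 -m creep '{"grip":[-1,-1,-1,-1,-1,-1,-1,-1,-1,-1],"slide":[[-0.0076,-0.0026,-0.0055],[-0.0076,-0.0026,-0.0055],[-0.0061,-0.0021,-0.0075],[-0.0061,-0.0021,-0.0075],[-0.004,-0.0014,-0.009],[-0.004,-0.0014,-0.009],[-0.0014,-0.0005,-0.0064],[-0.0014,-0.0005,-0.0064],[0,0,-0.003],[0,0,-0.003]],"delta_rot":[[0,0,0],[0,0,0],[0,0,0],[0,0,0],[0,0,0],[0,0,0],[0,0,0],[0,0,0],[0,0,0],[0,0,0]]}'
python3 - <<'E'
from h import *
s=snapshot("side")[:,:,::-1];crop(s,120,190,160,130,4,"s4.png")
E
```

```text
t: 5.38
position: [470.4, 240.9, 28.3]
orientation: [-0.697, -0.118, 0.697, -0.118]
wrist_force: [-6.7, -4.0, 27.1]
width: 0.009
```

View pics/s4.png

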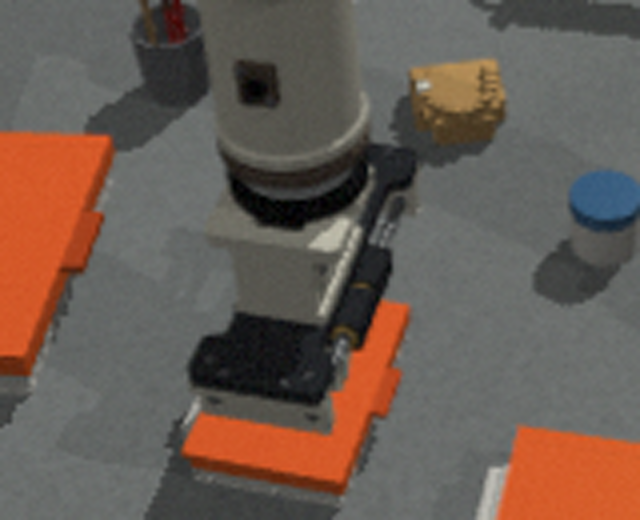

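```bash
python3 -m creep '{"grip":[-1,-1,-1,-1,-1,-1,0,0,0,0,0,0,0,0,0],"slide":[[0,0,0.06],[0,0,0.06],[0.015,-0.04,0.038],[0.015,-0.04,0.038],[0.015,-0.04,0.038],[0.015,-0.04,0.038],[-0.014,-0.04,0],[-0.014,-0.04,0],[-0.014,-0.04,0],[-0.014,-0.04,0],[-0.014,-0.04,0],[-0.014,-0.04,0],[-0.014,-0.04,0],[-0.014,-0.04,0],[0,0,0]],"delta_rot":[[0,0,0],[0,0,0],[0,0,-3.3],[0,0,-3.3],[0,0,-3.3],[0,0,-3.3],[0,0,-3.3],[0,0,-3.3],[0,0,-3.3],[0,0,-3.3],[0,0,-3.3],[0,0,-3.3],[0,0,-3.3],[0,0,-3.2],[0,0,0]]}'
python3 - <<'E'
from h import *
import pickle
st=monitor.observe();w=snapshot("wrist")[:,:,::-1];cv2.imwrite("pics/w2.png",w);pickle.dump(st,open("w2.pkl","wb"))
print(st["joints"].round(3))
s=snapshot("side")[:,:,::-1];crop(s,60,190,260,190,3,"s5.png")
E
```

```text
t: 7.3
position: [416.7, -242.9, 299.8]
orientation: [-0.695, 0.128, 0.696, 0.127]
wrist_force: [0.2, 0.7, -0.4]
width: 0.497
[ 0.92   0.121 -0.486  1.866  0.063  1.169 -1.52 ]
```

View pics/w2.png

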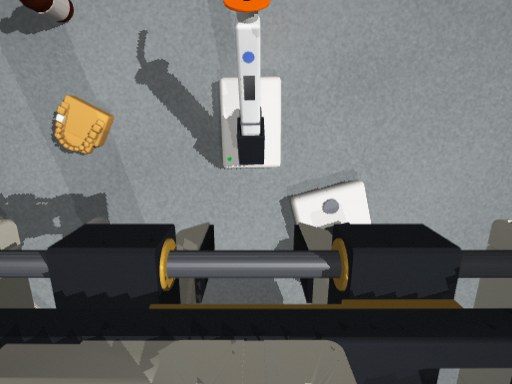

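View pics/s5.png

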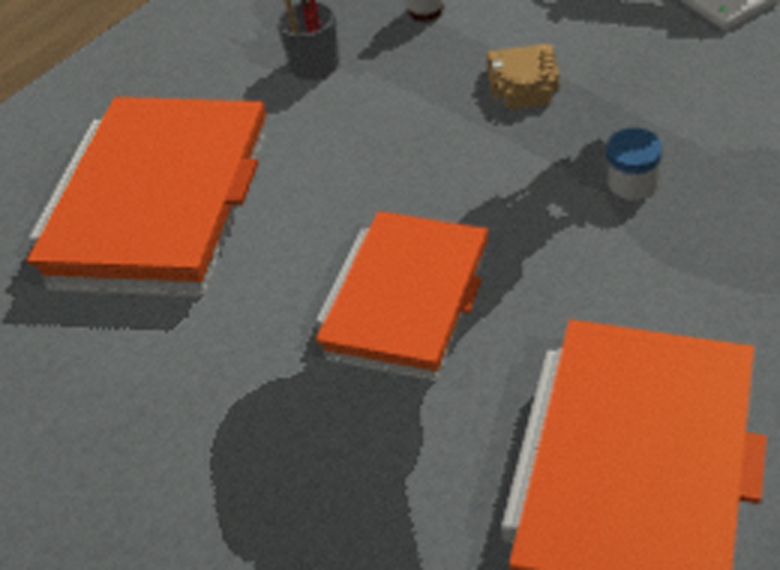

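```bash
python3 -m creep '{"grip":[0,0,0,0,0],"slide":[[0.004,0.05,0],[0.004,0.05,0],[0.002,0.03,0],[0,0,0],[0,0,0]],"delta_rot":[[0,0,0],[0,0,0],[0,0,0],[0,0,0],[0,0,0]]}'
python3 - <<'E'
from h import *
import pickle
st=monitor.observe();w=snapshot("wrist")[:,:,::-1];cv2.imwrite("pics/w3.png",w);pickle.dump(st,open("w3.pkl","wb"))
crop(cv2.imread("pics/w2.png"),200,0,100,180,3.3,"w2c.png")
crop(w,300,0,140,180,3.3,"w3c.png")
crop(cv2.imread("pics/w2.png"),40,80,90,90,6,"w2m.png")
crop(w,80,70,120,90,6,"w3m.png")
E
```

```text
t: 8.02
position: [428.5, -109.0, 300.0]
orientation: [0.696, -0.124, -0.696, -0.124]
wrist_force: [0.6, 0.6, 0.7]
width: 0.503
```

View pics/w3.png

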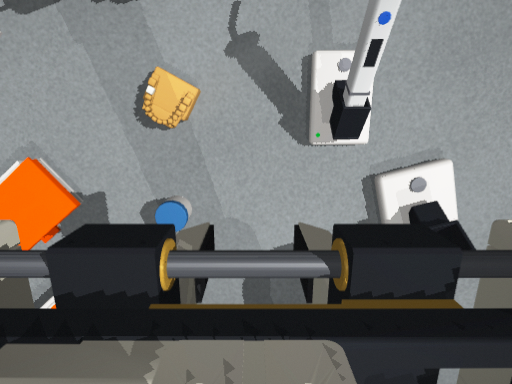

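View pics/w2c.png

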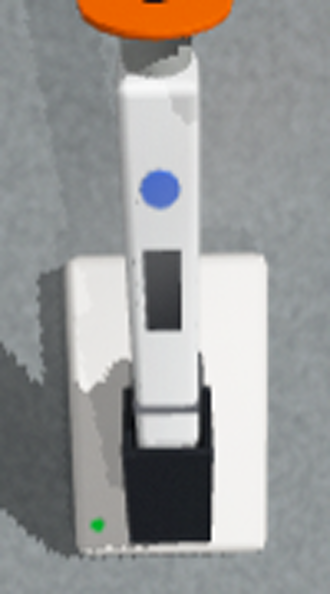

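View pics/w3c.png

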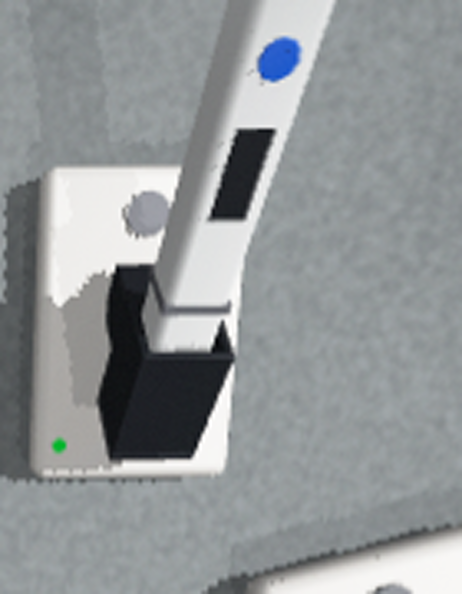

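View pics/w2m.png

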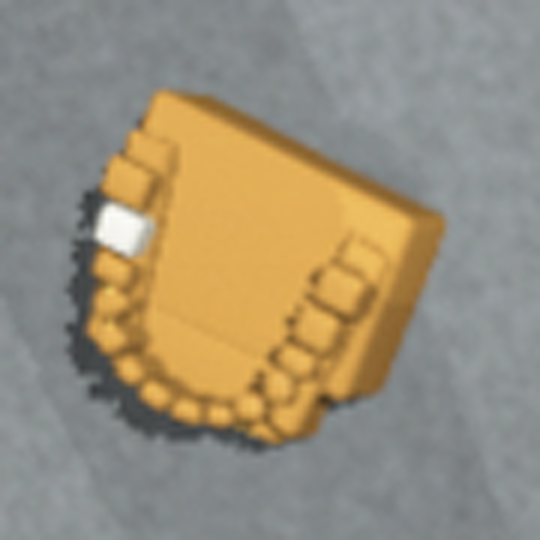

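View pics/w3m.png

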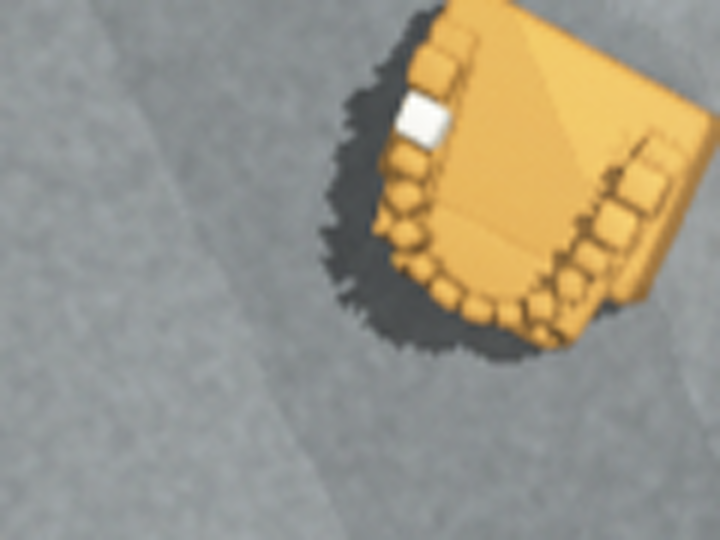

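Run:
```python
from h import *
import pickle
A=cam("wrist",pickle.load(open("w2.pkl","rb")));B=cam("wrist",pickle.load(open("w3.pkl","rb")))
T=cam("top");S=cam("side")
f=lambda ox,oy,s:(lambda x,y:(ox+(x+.5)/s-.5,oy+(y+.5)/s-.5))
a=f(200,0,3.3);b=f(300,0,3.3);am=f(40,80,6);bm=f(80,70,6)
P={}
for n,p,q in [("button",(160,188),(279,59)),("TL",(143,251),(238,130)),("TR",(181,251),(275,130)),("BL",(145,330),(210,218)),("BR",(182,330),(243,220)),("ringR",(198,409),(230,307)),("led",(97,525),(59,445))]:
    x,e=tri((A,a(*p)),(B,b(*q)));P[n]=x;print(n,x.round(1),e)
x,e=tri((A,am(122,230)),(B,bm(424,120)));print("tooth",x,e)
print("tooth 4v",tri((A,am(122,230)),(B,bm(424,120)),(T,(258,164.4)),(S,(225.5,211))))
print("tooth z31 A,B,T,S",[onz(c,u,31).round(1)[:2].tolist() for c,u in [(A,am(122,230)),(B,bm(424,120)),(T,(258,164.4)),(S,(225.5,211))]])
print("led z18",[onz(c,u,18).round(1)[:2].tolist() for c,u in [(A,a(97,525)),(B,b(59,445)),(T,(320+59/5,120+470/5)),(S,(250+254/5,110+414/5))]])
print("button proj top/side",proj(T,P["button"]),proj(S,P["button"]))
c1=(P["TL"]+P["TR"])/2;c2=(P["BL"]+P["BR"])/2;v=P["button"]-c2
print(c1,c2,"heading",np.degrees(np.arctan2(v[1],v[0])),"el",np.degrees(np.arctan2(v[2],np.hypot(v[0],v[1]))))
# tooth outline orientation / foot edges at z18
for n,p,q in [("footNL",(80,548),(32,473)),("footNR",(262,548),(222,475)),("footFL",(68,255),(48,170)),("footFR",(265,258),(0,0))]:
    print(n,onz(A,a(*p),9).round(1), onz(B,b(*q),9).round(1) if q!=(0,0) else '')
```

```text
button [ 535.9 -283.8  139.9] [0.1, 0.1]
TL [ 522.8 -272.8  128. ] [0.1, 0.1]
TR [ 518.8 -284.1  126.7] [0.04, 0.04]
BL [ 501.6 -264.7  111. ] [0.1, 0.1]
BR [ 497.4 -276.5  106.8] [0.07, 0.07]
ringR [ 470.6 -272.7   87.4] [0.42, 0.42]
led [ 436.8 -213.2   17.7] [0.05, 0.05]
tooth [575.73219578 -13.40234429  27.79623777] [0.09, 0.09]
tooth 4v (array([577.16920629, -11.83247458,  25.89872794]), [1.11, 1.35, 1.21, 1.33])
tooth z31 A,B,T,S [[574.9, -15.3], [575.2, -14.3], [576.9, -11.0], [575.1, -7.4]]
led z18 [[436.8, -213.2], [436.9, -213.1], [436.2, -210.7], [436.2, -209.3]]
button proj top/side [[366.82719658 169.21556617]] [[285.03454595 138.91094707]]
[ 520.79861129 -278.46372157  127.3529784 ] [ 499.51071655 -270.57052657  108.8910084 ] heading -19.98538612866079 el 38.669443349260334
footNL [ 428.8 -200.7    9. ] [ 428.  -199.5    9. ]
footNR [ 398.9 -279.6    9. ] [ 397.2 -280.5    9. ]
footFL [ 548.3 -243.9    9. ] [ 546.4 -244.     9. ]
footFR [ 517.1 -322.8    9. ]
```

```bash
cat > tgt.py <<'E'
from h import *
def goal(tilt,yawy):  # tool x = sin(tilt) h - cos z ; tool y = -lamp y ; h yaw
    h=np.array([np.cos(yawy),np.sin(yawy),0]);z=np.array([0,0,1.]);ly=np.cross(z,h)
    tx=np.sin(tilt)*h-np.cos(tilt)*z;ty=-ly;return R.from_matrix(np.c_[tx,ty,np.cross(tx,ty)])
def err(Rg,pg,st=None):
    st=st or monitor.observe()
    c=R.from_quat(st["orientation"]);return (Rg*c.inv()).as_rotvec(degrees=True).round(2),(np.array(pg)-st["position"]).round(1)
E
python3 - <<'E'
from tgt import *
print(err(goal(np.radians(39.5),np.radians(-20.2)),[451.7,-253,181]))
E
```

```text
(array([-13.66, -37.05,   0.12]), array([  23.3, -143.4, -118.9]))
```

```bash
python3 -m creep '{"grip":[0,0,0,0,0,0,0,0,0],"slide":[[0.0047,-0.0287,0],[0.0047,-0.0287,0],[0.0047,-0.0287,0],[0.0047,-0.0287,0],[0.0047,-0.0287,0],[0,0,-0.04],[0,0,-0.04],[0,0,-0.039],[0,0,0]],"delta_rot":[[-2.73,-7.41,0],[-2.73,-7.41,0],[-2.73,-7.41,0],[-2.73,-7.41,0],[-2.73,-7.41,0],[0,0,0],[0,0,0],[0,0,0],[0,0,0]]}'
python3 - <<'E'
from tgt import *
print(err(goal(np.radians(39.5),np.radians(-20.2)),[451.7,-253,181]))
import pickle
st=monitor.observe();w=snapshot("wrist")[:,:,::-1];cv2.imwrite("pics/w4.png",w);pickle.dump(st,open("w4.pkl","wb"))
print(st["joints"].round(2))
A=cam("wrist",st)
E
```

```text
t: 9.2
position: [448.8, -251.6, 239.3]
orientation: [0.886, -0.159, -0.43, -0.07]
wrist_force: [-0.7, -0.1, -0.4]
width: 0.503
(array([ 0.23, -1.37, -0.21]), array([  2.9,  -1.4, -58.3]))
[ 1.15 -0.09 -0.58  2.41 -0.87  0.22 -0.56]
```

View pics/w4.png

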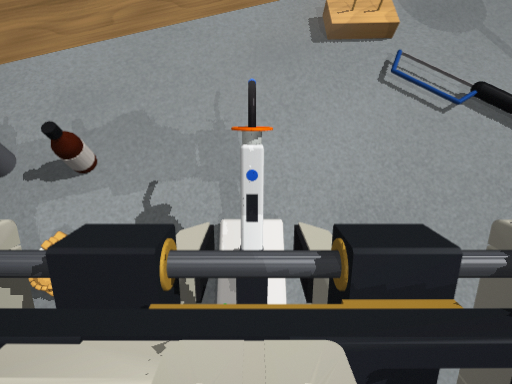

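```bash
cat > fk.py <<'E'
from tgt import *
import pickle
from scipy.optimize import least_squares
def dh(al,a,d,th):
    ca,sa,c,s=np.cos(al),np.sin(al),np.cos(th),np.sin(th)
    return np.array([[c,-s,0,a],[s*ca,c*ca,-sa,-d*sa],[s*sa,c*sa,ca,d*ca],[0,0,0,1]])
AL=np.array([0,-1,1,1,1,1,-1])*np.pi/2
def fk(q,p=(267,293,52.5,342.5,77.5,97,172)):
    d1,d3,a3,d5,a5,d7,tl=p
    A=[0,0,0,a3,a5,0,76 if len(p)<0 else p_a6]
    D=[d1,0,d3,0,d5,0,d7+tl]
    T=np.eye(4)
    for i in range(7): T=T@dh(AL[i],A[i],D[i],q[i])
    return T
p_a6=76
E
python3 - <<'E'
import fk; from fk import *
d=[({'joints':np.array([ 1.58820248,0.50184202,-0.42676293,1.55147511,0.22079066,1.1382853,-0.21028574]),'position':np.array([157.933,-629.787,225.669]),'orientation':np.array([-0.70170747,-0.08738779,0.70183502,-0.08600929])})]+[pickle.load(open(f"w{i}.pkl","rb")) for i in (2,3,4)]
for s in d:
    T=fk.fk(s["joints"]);M=R.from_quat(s["orientation"]).as_matrix()
    print(T[:3,3].round(1),s["position"].round(1));print(np.c_[T[:3,:3],M].round(2))
E
```

```text
Traceback (most recent call last):
AttributeError: 'function' object has no attribute 'fk'
```

```bash
cat > fk.py <<'E'
from tgt import *
import pickle,itertools
from scipy.optimize import least_squares
def Rz(a):return R.from_euler('z',a).as_matrix()
def Ry(a):return R.from_euler('y',a).as_matrix()
def fk(q,p,sg):
    d1,d3,a3,d5,a5,a6,d7,b0,b7=p
    s1,s3,s5,s7=sg
    M=Rz(s1*q[0]+b0);x=np.array([0,0,d1],float)
    M=M@Ry(q[1])@Rz(s3*q[2]);x=x+M@[a3,0,d3]
    M=M@Ry(q[3]);x=x+M@[a5,0,d5]
    M=M@Rz(s5*q[4])@Ry(q[5]);x=x+M@[a6,0,d7]
    M=M@Rz(s7*q[6]+b7)
    # tool x = M z ; tool y = M y; tool z = -M x
    return x,np.c_[M[:,2],M[:,1],-M[:,0]]
def data():
    return [({'joints':np.array([ 1.58820248,0.50184202,-0.42676293,1.55147511,0.22079066,1.1382853,-0.21028574]),'position':np.array([157.933,-629.787,225.669]),'orientation':np.array([-0.70170747,-0.08738779,0.70183502,-0.08600929])})]+[pickle.load(open(f"w{i}.pkl","rb")) for i in (2,3,4)]
def res(p,sg,D):
    r=[]
    for s in D:
        x,M=fk(s["joints"],p,sg);r+=list(x-s["position"])+list(300*(M-R.from_quat(s["orientation"]).as_matrix()).ravel())
    return np.array(r)
E
python3 - <<'E'
from fk import *
D=data();best=[]
for sg in itertools.product([1,-1],repeat=4):
  for b0 in (0,3.1):
   for b7 in (0,1.6,3.1,-1.6):
    o=least_squares(res,[300,350,0,350,0,0,250,b0,b7],args=(sg,D),max_nfev=100)
    best.append((o.cost,sg,o.x))
best.sort(key=lambda b:b[0])
for b in best[:3]: print(b[0],b[1],b[2].round(2).tolist())
E
```

```text
98.80059811920275 (-1, -1, -1, -1) [332.31, 512.7, -0.15, 462.9, 2.97, -2.12, 358.08, -0.04, 1.53]
98.80059811936287 (-1, -1, -1, -1) [332.31, 512.7, -0.15, 462.9, 2.97, -2.12, 358.08, -0.04, 1.53]
98.80059811944159 (-1, -1, -1, -1) [332.31, 512.7, -0.15, 462.9, 2.97, -2.12, 358.08, -0.04, -4.75]
```

```bash
cat >> fk.py <<'E'
SG=(-1,-1,-1,-1);PP=[332.31,512.7,-.15,462.9,2.97,-2.12,358.08,-.04,1.53]
LO=np.array([-2.88,-.31,-1.54,.2,-1.41,.19,-2.57]);HI=np.array([2.88,2.03,1.56,2.42,4.55,2.02,2.57])
def ik(x,Rg,q0,m=0.0,w=0.01,n=1,seed=0):
    rng=np.random.default_rng(seed);best=None;G=Rg.as_matrix();lo=LO+m;hi=HI-m
    for k in range(n):
        s=np.clip(q0 if k==0 else q0+rng.normal(0,.7,7),lo+1e-3,hi-1e-3)
        f=lambda q:np.r_[(lambda a:np.r_[(a[0]-x)/10,30*(a[1]-G).ravel()/3])(fk(q,PP,SG)),w*(q-q0)]
        o=least_squares(f,s,bounds=(lo,hi),max_nfev=80)
        a=fk(o.x,PP,SG);e=np.linalg.norm(a[0]-x)+300*np.linalg.norm(a[1]-G)
        sc=(e>3,np.linalg.norm(o.x-q0) if e<=3 else e)
        if best is None or sc<best[0]: best=(sc,e,o.x)
    return best[1],best[2]
E
python3 - <<'E'
from fk import *
q0=np.array([.92,.3,-.486,1.7,.06,1.0,-1.5])
h=np.array([.9385,-.345,0]);z=np.array([0,0,1.]);el=np.radians(39.5)
lx=np.cos(el)*h+np.sin(el)*z
G=np.array([512,-275,103.])
for al in (39.5,32,25,20,15):
    t=np.radians(al);Rg=goal(t,np.radians(-20.2));tx=Rg.as_matrix()[:,0]
    tcp=G+19*tx
    out=[]
    for nm,p in [("pre",tcp-90*tx),("preup",tcp+[-20*h[0],-20*h[1],100]),("grasp",tcp),("out70",tcp+70*lx)]:
        e,q=ik(p,Rg,q0,.05,n=6);out.append((nm,round(e,1),q.round(2).tolist()))
    for yaw in (-20.2,0,20,-45):
        ya=np.radians(yaw);hf=np.array([np.cos(ya),np.sin(ya),0])
        gf=np.array([575.5,-13,41+101.7])-112.2*hf+12*(np.cos(np.radians(30))*hf-.5*z)
        Rf=goal(t-np.radians(69.5),ya);p=gf+19*Rf.as_matrix()[:,0]
        e,q=ik(p,Rf,q0,.05,n=6);out.append((yaw,round(e,1),q.round(2).tolist()))
    print(al);[print("  ",*o) for o in out]
E
```

```text
39.5
   pre 49.2 [0.23, 0.17, 0.37, 2.37, -1.36, 0.24, -0.05]
   preup 23.7 [0.07, 0.17, 0.51, 2.31, -1.36, 0.24, -0.09]
   grasp 88.0 [0.37, 0.4, 0.2, 2.22, -1.36, 0.24, -0.07]
   out70 49.4 [0.26, 0.38, 0.3, 2.15, -1.36, 0.24, -0.13]
   -20.2 0.0 [0.35, 0.67, -0.47, 1.69, 0.09, 1.32, -2.06]
   0 0.0 [0.32, 0.68, -0.48, 1.68, 0.25, 1.38, -1.83]
   20 0.0 [0.3, 0.68, -0.5, 1.69, 0.41, 1.4, -1.6]
   -45 0.0 [0.38, 0.65, -0.44, 1.73, -0.1, 1.2, -2.34]
32
   pre 0.0 [1.58, 0.36, -1.18, 2.34, 1.18, 0.24, -2.51]
   preup 0.0 [1.49, 0.3, -1.09, 2.26, 0.77, 0.24, -2.14]
   grasp 34.3 [0.23, 0.41, 0.33, 2.22, -1.36, 0.24, -0.12]
   out70 0.0 [0.17, 0.39, 0.38, 2.14, -1.27, 0.24, -0.25]
   -20.2 0.0 [0.34, 0.76, -0.45, 1.6, 0.06, 1.45, -2.05]
   0 0.0 [0.29, 0.77, -0.46, 1.59, 0.24, 1.52, -1.83]
   20 0.0 [0.24, 0.76, -0.47, 1.6, 0.42, 1.53, -1.61]
   -45 0.0 [0.4, 0.73, -0.45, 1.66, -0.15, 1.31, -2.3]
25
   pre 0.0 [0.96, 0.2, -0.49, 2.23, 0.06, 0.31, -1.47]
   preup 0.0 [0.95, 0.2, -0.49, 2.17, 0.06, 0.36, -1.48]
   grasp 0.0 [1.06, 0.48, -0.67, 2.19, 1.06, 0.24, -2.41]
   out70 0.0 [0.74, 
[... 466 characters left out ...]
98, 0.22, 0.42, -1.65]
   -20.2 0.0 [0.32, 0.89, -0.43, 1.46, 0.02, 1.66, -2.03]
   0 0.0 [0.24, 0.9, -0.42, 1.44, 0.22, 1.73, -1.82]
   20 0.0 [0.17, 0.89, -0.42, 1.47, 0.42, 1.74, -1.61]
   -45 0.0 [0.43, 0.86, -0.45, 1.55, -0.21, 1.47, -2.26]
15
   pre 0.0 [0.88, 0.28, -0.45, 2.05, 0.15, 0.58, -1.58]
   preup 0.0 [0.88, 0.26, -0.46, 2.03, 0.14, 0.62, -1.57]
   grasp 0.0 [0.74, 0.45, -0.32, 2.06, 0.24, 0.41, -1.66]
   out70 0.0 [0.75, 0.46, -0.36, 1.91, 0.24, 0.56, -1.67]
   -20.2 0.0 [0.32, 0.95, -0.42, 1.41, 0.0, 1.74, -2.03]
   0 0.0 [0.22, 0.95, -0.41, 1.39, 0.21, 1.82, -1.82]
   20 0.0 [0.14, 0.94, -0.4, 1.42, 0.42, 1.82, -1.61]
   -45 0.0 [0.44, 0.91, -0.45, 1.51, -0.23, 1.54, -2.25]
```

Run:
```python
from tgt import *
print(err(goal(np.radians(17),np.radians(-20.2)),[500.6,-270.8,186.7]))
```

```text
(array([ 7.99, 19.81, -0.34]), array([ 51.5, -18.9, -53.2]))
```

```bash
python3 -m creep '{"grip":[0,0,0,0,0],"slide":[[0,0,0.01],[0.017,-0.0063,-0.01],[0.017,-0.0063,-0.02],[0.0175,-0.0063,-0.033],[0,0,0]],"delta_rot":[[2,4.95,-0.1],[2,4.95,-0.1],[2,4.95,-0.1],[2,4.95,0],[0,0,0]]}'
python3 - <<'E'
from tgt import *
print(err(goal(np.radians(17),np.radians(-20.2)),[500.6,-270.8,186.7]))
import pickle
st=monitor.observe();w=snapshot("wrist")[:,:,::-1];cv2.imwrite("pics/w5.png",w);pickle.dump(st,open("w5.pkl","wb"))
print(st["joints"].round(2))
E
```

```text
t: 9.88
position: [495.1, -256.9, 187.6]
orientation: [0.815, -0.13, -0.556, -0.102]
wrist_force: [-1.1, 0.8, -0.2]
width: 0.5
(array([ 0.23,  4.39, -1.19]), array([  5.5, -13.9,  -0.9]))
[ 1.19  0.24 -0.79  2.13  0.23  0.48 -1.64]
```

View pics/w5.png

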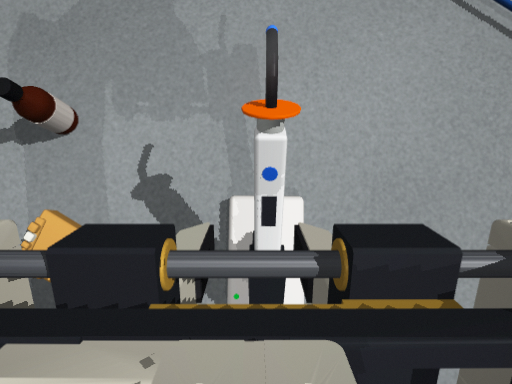

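```bash
python3 -m creep '{"grip":[0,0,0],"slide":[[0.003,-0.007,0],[0.0025,-0.007,0],[0,0,0]],"delta_rot":[[0.1,2.2,-0.6],[0.1,2.2,-0.6],[0,0,0]]}'
python3 - <<'E'
from fk import *
st=monitor.observe()
print(err(goal(np.radians(17),np.radians(-20.2)),[500.6,-270.8,186.7],st))
print(err(goal(np.radians(17),np.radians(-20.2)),[519.4,-277.7,86.7],st))
print(st["joints"].round(2))
w=snapshot("wrist")[:,:,::-1];cv2.imwrite("pics/w6.png",w);pickle.dump(st,open("w6.pkl","wb"))
print(proj(cam("wrist",st),[[535.9,-283.8,139.9]]))
hsv=cv2.cvtColor(w[100:240,230:300],cv2.COLOR_BGR2HSV);m=cv2.inRange(hsv,(105,120,60),(130,255,255))
M=cv2.moments(m,True);print(M["m10"]/M["m00"]+230,M["m01"]/M["m00"]+100)
E
```

```text
t: 10.3
position: [500.5, -271.1, 193.1]
orientation: [0.794, -0.143, -0.583, -0.101]
wrist_force: [-0.4, 0.2, 0.4]
width: 0.499
(array([0.53, 0.34, 0.01]), array([ 0.1,  0.3, -6.4]))
(array([0.53, 0.34, 0.01]), array([  18.9,   -6.6, -106.4]))
[ 1.12  0.27 -0.74  2.05  0.3   0.6  -1.72]
[[251.23470146 182.50505114]]
251.0064935064935 182.65584415584414
```

```bash
python3 -m creep '{"grip":[0,0,0,0,0,0,0],"slide":[[0.003,-0.001,-0.018],[0.003,-0.001,-0.018],[0.003,-0.001,-0.018],[0.003,-0.001,-0.018],[0.003,-0.001,-0.018],[0.004,-0.0016,-0.0164],[0,0,0]],"delta_rot":[[0.5,0.3,0],[0,0,0],[0,0,0],[0,0,0],[0,0,0],[0,0,0],[0,0,0]]}'
python3 - <<'E'
from fk import *
st=monitor.observe()
print(err(goal(np.radians(17),np.radians(-20.2)),[519.4,-277.7,86.7],st))
print(st["joints"].round(2))
w=snapshot("wrist")[:,:,::-1];cv2.imwrite("pics/w7.png",w)
s=snapshot("side")[:,:,::-1];crop(s,240,70,150,140,4,"s7.png")
E
```

```text
t: 11.22
position: [517.9, -276.9, 84.0]
orientation: [0.79, -0.14, -0.587, -0.105]
wrist_force: [0.9, 1.0, -0.5]
width: 0.502
(array([-0.19, -0.18,  0.01]), array([ 1.5, -0.8,  2.7]))
[ 0.93  0.47 -0.55  2.08  0.54  0.41 -1.93]
```

View pics/w7.png

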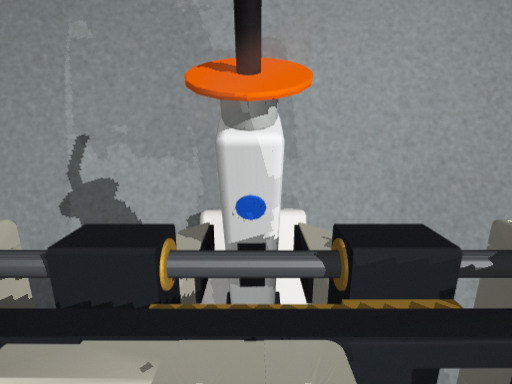

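View pics/s7.png

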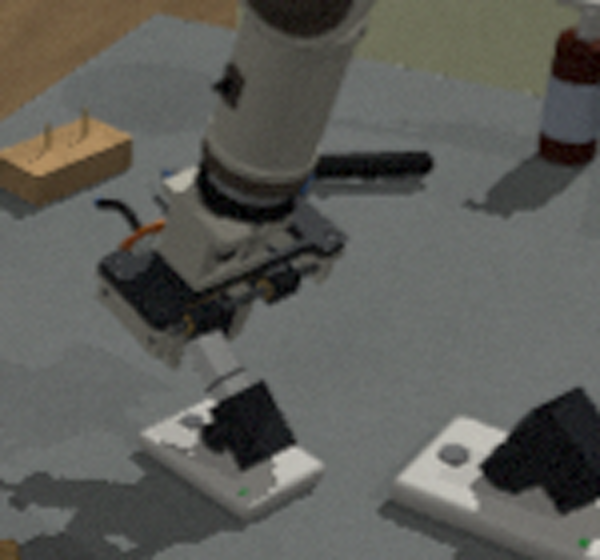

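```bash
python3 -m creep '{"grip":[0,-1,-1,-1,-1,-1,-1],"slide":[[0.0015,-0.0008,0.0025],[0,0,0],[0,0,0],[0,0,0],[0,0,0],[0,0,0],[0,0,0]],"delta_rot":[[0,0,0],[0,0,0],[0,0,0],[0,0,0],[0,0,0],[0,0,0],[0,0,0]]}' 40
```

```text
t: 12.2
position: [520.5, -278.1, 87.4]
orientation: [0.791, -0.14, -0.586, -0.105]
wrist_force: [-0.3, 0.4, 2.6]
width: 0.255
```

```bash
python3 -m creep '{"grip":[-1,-1,-1],"slide":[[0.0056,-0.0021,0.0053],[0.0056,-0.0021,0.0053],[0,0,0]],"delta_rot":[[0,0,0],[0,0,0],[0,0,0]]}'
```

```text
t: 12.58
position: [532.6, -282.9, 98.7]
orientation: [0.791, -0.141, -0.586, -0.105]
wrist_force: [-0.1, -0.5, -0.8]
width: 0.256
```

```bash
python3 -m creep '{"grip":[-1,-1,-1,-1,-1,-1],"slide":[[0.0084,-0.0031,0.008],[0.0084,-0.0031,0.008],[0.0084,-0.0031,0.008],[0.0084,-0.0031,0.008],[0.0084,-0.0031,0.008],[0,0,0]],"delta_rot":[[0,0,0],[0,0,0],[0,0,0],[0,0,0],[0,0,0],[0,0,0]]}'
python3 - <<'E'
from h import *
s=snapshot("side")[:,:,::-1];crop(s,240,60,150,140,4,"s8.png")
E
```

```text
t: 13.32
position: [574.9, -298.3, 139.0]
orientation: [0.791, -0.141, -0.586, -0.105]
wrist_force: [0.3, 0.5, -1.8]
width: 0.261
```

View pics/s8.png

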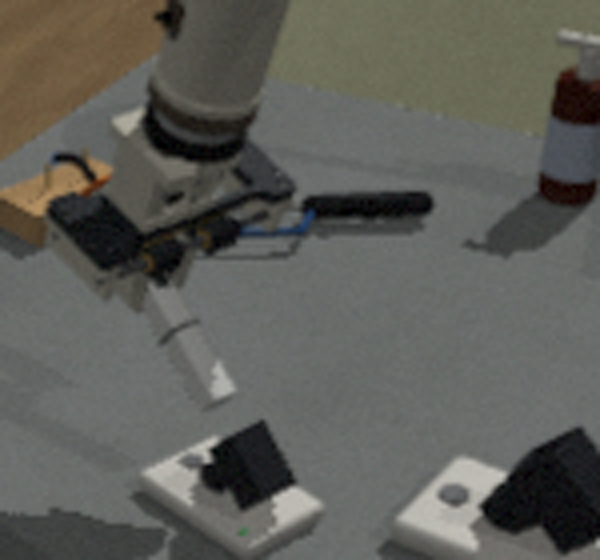

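```bash
cat > fin.py <<'E'
from fk import *
def fin(up,yaw=0.,xl=15,el=39.5,al=17,tooth=(575.3,-13,31)):
    ya=np.radians(yaw);h=np.array([np.cos(ya),np.sin(ya),0]);z=np.array([0,0,1.])
    g=np.array(tooth)+[0,0,10+101.7+up]-112.2*h+xl*(np.cos(np.pi/6)*h-.5*z)
    Rf=goal(np.radians(al-el-30),ya);return g+19*Rf.as_matrix()[:,0],Rf
E
python3 - <<'E'
from fin import *
st=monitor.observe()
for yaw in (0,):
  for up in (100,0):
    p,Rf=fin(up,yaw);print(up,p.round(1),err(Rf,p,st),[np.round(a,2) for a in ik(p,Rf,st["joints"],.05,n=4)])
E
```

```text
100 [461.  -13.  223.6] (array([12.14, 68.65, 17.75]), array([-112.9,  284.9,   85.4])) [np.float64(0.0), array([ 0.35,  0.86, -0.63,  1.38,  0.25,  1.95, -1.92])]
0 [461.  -13.  123.6] (array([12.14, 68.65, 17.75]), array([-112.9,  284.9,  -14.6])) [np.float64(0.0), array([ 0.33,  0.99, -0.6 ,  1.4 ,  0.31,  1.81, -1.93])]
```

```bash
python3 -m creep '{"grip":[-1,-1,-1,-1,-1,-1,-1,-1,-1,-1,-1,-1,-1,-1],"slide":[[0,0.02,0.04],[0,0.02,0.04],[0,0.02,0.03],[-0.0127,0.025,0],[-0.0127,0.025,0],[-0.0127,0.025,0],[-0.0127,0.025,0],[-0.0127,0.025,0],[-0.0127,0.025,0],[-0.0127,0.025,-0.01],[-0.0127,0.025,-0.015],[-0.0127,0.025,-0.015],[0,0,-0.015],[0,0,0]],"delta_rot":[[0,0,0],[0,0,0],[0,0,0],[1.35,7.63,1.97],[1.35,7.63,1.97],[1.35,7.63,1.97],[1.35,7.63,1.97],[1.35,7.63,1.97],[1.35,7.63,1.97],[1.35,7.63,1.97],[1.35,7.63,1.97],[1.35,7.63,1.97],[0,0,0],[0,0,0]]}'
python3 - <<'E'
from fin import *
st=monitor.observe();p,Rf=fin(60);print(p,err(Rf,p,st),st["joints"].round(2))
pickle.dump(st,open("w9.pkl","wb"))
for n in ("wrist","side","top"): cv2.imwrite(f"pics/{n}9.png",snapshot(n)[:,:,::-1])
E
```

```text
t: 15.12
position: [458.9, -13.5, 191.5]
orientation: [-0.321, 0.001, 0.947, 0.0]
wrist_force: [0.2, 0.1, -1.8]
width: 0.262
[461.01666759 -13.         183.63353285] (array([ 0.06, -0.1 ,  0.04]), array([ 2.1,  0.5, -7.9])) [ 0.39  0.93 -0.7   1.37  0.29  1.92 -1.96]
```

View pics/wrist9.png

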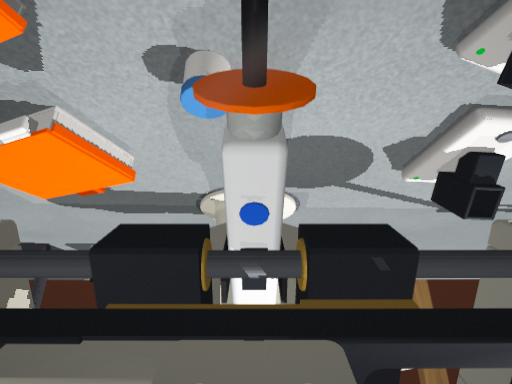

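View pics/side9.png

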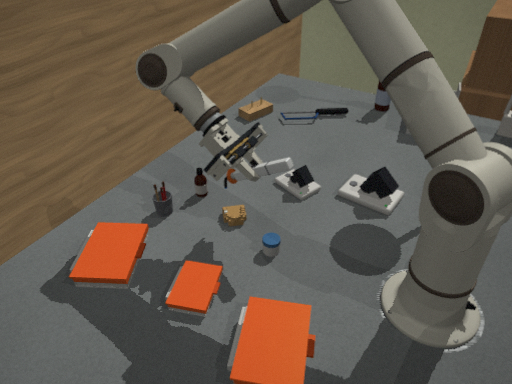

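View pics/top9.png

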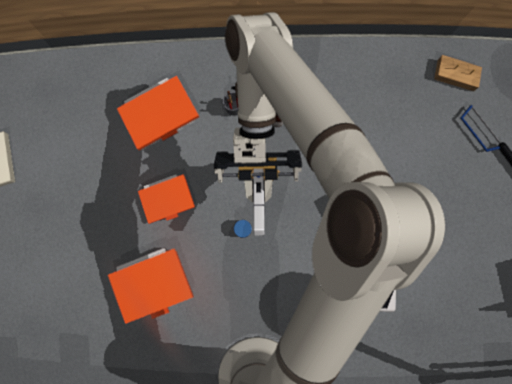

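Run:
```python
from fin import *
s=cv2.imread("pics/side9.png");crop(s,205,130,100,100,7,"s9c.png")
t=cv2.imread("pics/top9.png");crop(t,210,130,100,120,5,"t9c.png")
st=pickle.load(open("w9.pkl","rb"));W=cam("wrist",st)
# tool-frame button from pre-grasp world measurement and grasp pose
gp=np.array([520.5,-278.1,87.4]);gr=R.from_quat([.791,-.14,-.586,-.105])
for n,p in [("button",[535.9,-283.8,139.9]),("c1",[520.8,-278.5,127.4]),("c2",[499.5,-270.6,108.9])]:
    b=gr.inv().apply(np.array(p)-gp);w=R.from_quat(st["orientation"]).apply(b)+st["position"]
    print(n,b.round(1),w.round(1),proj(W,w),proj(cam("side"),w),proj(cam("top"),w))
w=cv2.imread("pics/wrist9.png")
hsv=cv2.cvtColor(w[180:240,230:290],cv2.COLOR_BGR2HSV);m=cv2.inRange(hsv,(105,120,60),(130,255,255))
M=cv2.moments(m,True);print("btn",M["m10"]/M["m00"]+230,M["m01"]/M["m00"]+180)
```

```text
button [-45.5  -0.1 -31. ] [513.8 -13.5 194.5] [[251.52819283 217.27478459]] [[242.93996391 168.92458809]] [[258.46445173 176.44623605]]
c1 [-38.1   0.2 -12. ] [496.5 -13.7 205.1] [[252.34298814 252.78517361]] [[248.58171291 167.39488176]] [[258.64410591 182.99846148]]
c2 [-27.1   0.2  15.1] [471.2 -13.7 219.9] [[252.47263043 292.76578113]] [[257.00311084 165.40038188]] [[258.73932663 192.94764489]]
btn 253.88825757575756 213.4223484848485
```

View pics/s9c.png

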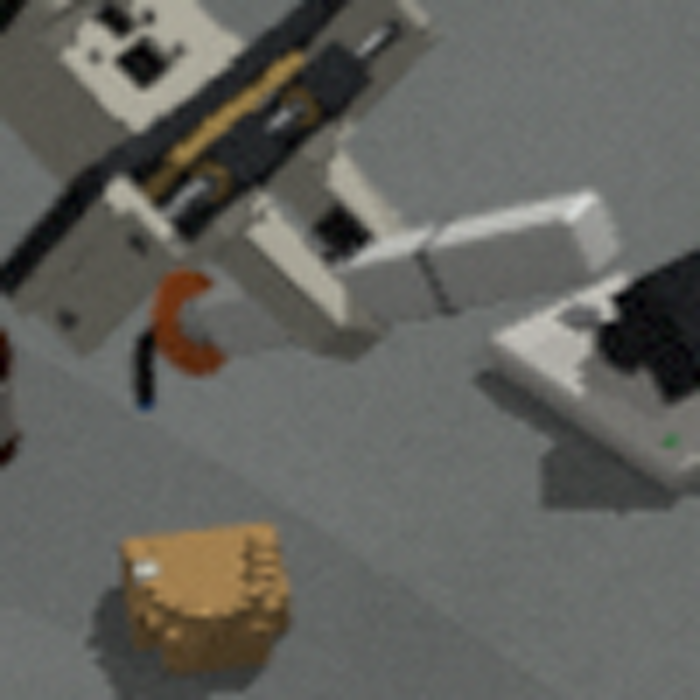

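View pics/t9c.png

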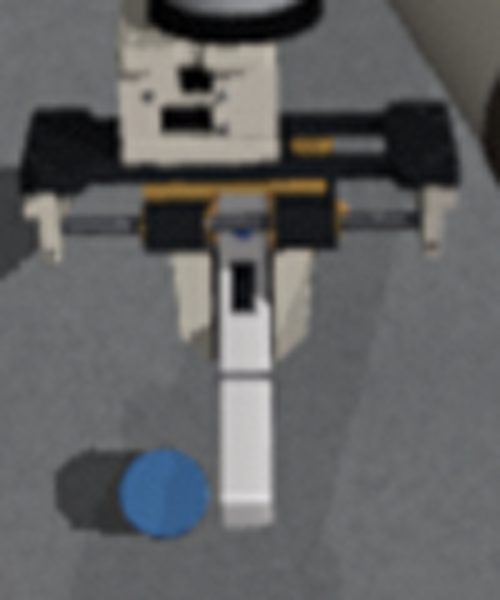

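Run:
```python
from fin import *
T=cam("top");S=cam("side")
f=lambda ox,oy,s:(lambda x,y:(ox+(x+.5)/s-.5,oy+(y+.5)/s-.5))
b=f(205,130,7);a=f(210,130,5)
bu=tri((T,a(247,514)),(S,b(595,231)));ri=tri((T,a(247,376)),(S,b(429,237)))
print("butt",bu,"ring",ri)
def ony(c,uv,y):
    o,d=ray(c,uv);return o+d*(y-o[1])/d[1]
tip=ony(S,b(146,404),-13.5);print("tip",tip,ony(S,b(146,404),-10.5))
print("side tooth y-13",ony(S,b(145,572),-13), onz(S,b(145,569),31))
print("butt ony",ony(S,b(595,231),-13.5), onz(T,a(247,514),bu[0][2]))
# pred from FK-free geometry
v=tip-bu[0];print("butt->tip x,z",v, "exp dist",np.hypot(243,32),"got",np.hypot(v[0],v[2]))
# angle of the lamp: expected direction of butt->tip in lamp frame atan(-32/243)
print("pitch down",np.degrees(np.arctan2(-v[2],v[0]))-np.degrees(np.arctan2(32,243)))
```

```text
butt (array([380.60864835, -12.89585543, 259.38383597]), [0.23, 0.23]) ring (array([443.81367088, -13.25617892, 235.12191984]), [1.42, 1.42])
tip [574.17771685 -13.5        112.23409752] [571.89999589 -10.5        115.04381353]
side tooth y-13 [580.24281019 -13.          23.60849795] [575.95900755  -7.56526111  31.        ]
butt ony [381.17160062 -13.5        258.87381295] [380.39696646 -12.99441537 259.38383597]
butt->tip x,z [ 193.5690685    -0.60414457 -147.14973845] exp dist 245.0979396078229 got 243.15022065995296
pitch down 29.739864843299515
```

Run:
```python
from fin import *
w=cv2.imread("pics/w1.png");crop(w,400,200,60,55,10,"w1m.png")
t=cv2.imread("pics/top0.png");crop(t,245,150,40,40,15,"t0m.png")
```

```text
(no output)
```

View pics/w1m.png

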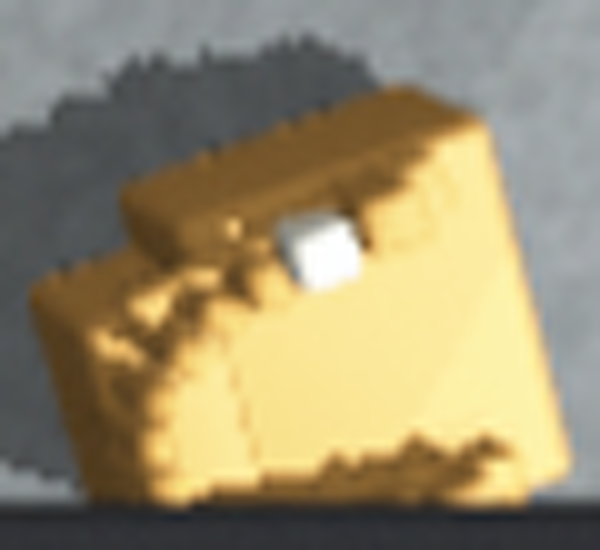

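View pics/t0m.png

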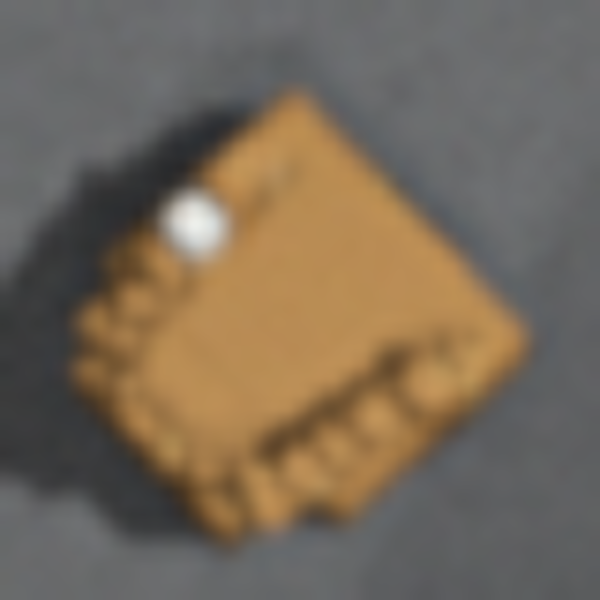

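Run:
```python
from fin import *
# orientation precise at w1: commanded yaw -> use printed quaternion
C=cam("wrist",{"position":np.array([573.5,277.7,296.4]),"orientation":np.array([-.697,-.117,.697,-.118])/np.linalg.norm([-.697,-.117,.697,-.118])})
A=cam("wrist",pickle.load(open("w2.pkl","rb")));B=cam("wrist",pickle.load(open("w3.pkl","rb")))
T=cam("top");S=cam("side")
f=lambda ox,oy,s:(lambda x,y:(ox+(x+.5)/s-.5,oy+(y+.5)/s-.5))
am=f(40,80,6);bm=f(80,70,6)
c=f(400,200,10)(332,256);t=f(245,150,15)(195,223)
print([onz(k,u,31).round(1)[:2].tolist() for k,u in [(C,c),(A,am(122,230)),(B,bm(424,120)),(T,t)]])
print(tri((A,am(122,230)),(B,bm(424,120)),(C,c)))
print(tri((A,am(122,230)),(B,bm(424,120)),(C,c),(T,t)))
```

```text
[[578.3, -11.2], [576.3, -15.2], [576.5, -14.3], [576.9, -9.7]]
(array([577.33728403, -13.42790085,  27.82342741]), [0.3, 0.22, 0.51])
(array([577.4945676 , -12.2615934 ,  27.54518848]), [0.82, 1.06, 1.3, 2.63])
```

```bash
python3 - <<'E'
from fin import *
for i in range(2):
  print(np.array(camera_info("wrist")["hand_eye"]).round(4).tolist())
A=cam("wrist",pickle.load(open("w2.pkl","rb")));print(A[2].round(3))
print(pickle.load(open("w2.pkl","rb"))["position"])
am=lambda x,y:(40+(x+.5)/6-.5,80+(y+.5)/6-.5)
print(onz(A,am(122,230),31))
E
ls -la *.pkl
```

```text
[[-0.0004, -0.2557, 0.9668, -156.445], [1.0, -0.0012, 0.0001, 0.7663], [0.0011, 0.9668, 0.2557, -69.5066], [0.0, 0.0, 0.0, 1.0]]
[[-0.0004, -0.2557, 0.9668, -156.445], [1.0, -0.0012, 0.0001, 0.7663], [0.0011, 0.9668, 0.2557, -69.5066], [0.0, 0.0, 0.0, 1.0]]
[[-3.55000e-01 -9.35000e-01  2.00000e-03 -8.04760e+01]
 [-9.04000e-01  3.43000e-01  2.56000e-01  4.10436e+02]
 [-2.40000e-01  8.90000e-02 -9.67000e-01  5.80387e+02]
 [ 0.00000e+00  0.00000e+00  0.00000e+00  1.00000e+00]]
[ 416.65761577 -242.86846271  299.77263449]
[576.34694501 -15.21096486  31.        ]
-rw-r--r-- 1 agent agent 711 Dec  7 01:18 w2.pkl
-rw-r--r-- 1 agent agent 711 Dec  7 01:18 w3.pkl
-rw-r--r-- 1 agent agent 711 Dec  7 01:20 w4.pkl
-rw-r--r-- 1 agent agent 711 Dec  7 01:23 w5.pkl
-rw-r--r-- 1 agent agent 711 Dec  7 01:23 w6.pkl
-rw-r--r-- 1 agent agent 711 Dec  7 01:25 w9.pkl
```

```bash
python3 -m creep '{"grip":[-1,-1,-1,-1,-1,-1],"slide":[[0.001,0.0005,-0.015],[0.001,0.0005,-0.015],[0,0,-0.015],[0,0,-0.012],[0,0,0],[0,0,0]],"delta_rot":[[0,0,0],[0,0,0],[0,0,0],[0,0,0],[0,0,0],[0,0,0]]}'
python3 - <<'E'
from fin import *
st=monitor.observe();p,Rf=fin(0);print(p,err(Rf,p,st),st["joints"].round(2))
pickle.dump(st,open("w10.pkl","wb"))
s=snapshot("side")[:,:,::-1];cv2.imwrite("pics/side10.png",s);crop(s,205,150,60,70,8,"s10c.png")
t=snapshot("top")[:,:,::-1];cv2.imwrite("pics/top10.png",t);crop(t,210,120,100,120,5,"t10c.png")
E
```

```text
t: 16.02
position: [461.3, -11.6, 136.1]
orientation: [-0.321, -0.0, 0.947, 0.0]
wrist_force: [-0.6, -0.8, -1.7]
width: 0.257
[461.01666759 -13.         123.63353285] (array([-0.01, -0.06,  0.01]), array([ -0.3,  -1.4, -12.5])) [ 0.38  1.01 -0.68  1.37  0.32  1.85 -1.96]
```

View pics/s10c.png

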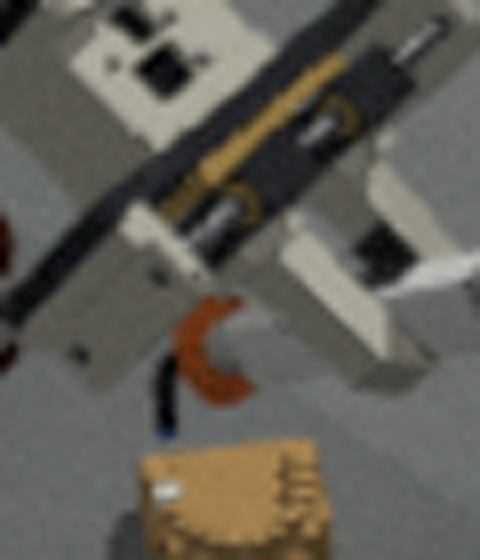

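View pics/t10c.png

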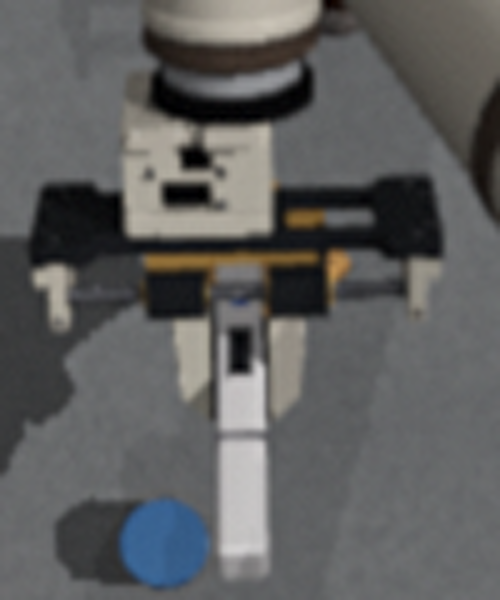

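Run:
```python
from fin import *
S=cam("side");t=np.array([576.5,-12.5,31])
a=proj(S,[t,t+[0,0,24],t+[0,0,20],t+[5,0,0],t+[0,5,0]]);print(a.round(2),(a-a[0]).round(2))
f=lambda x,y:(205+(x+.5)/8-.5,150+(y+.5)/8-.5)
print("obs tip",f(166,434),"tooth",f(168,487))
def ony(c,uv,y):
    o,d=ray(c,uv);return o+d*(y-o[1])/d[1]
print(ony(S,f(166,434),-11.5))
T=cam("top");st=pickle.load(open("w10.pkl","rb"))
g=lambda x,y:(210+(x+.5)/5-.5,120+(y+.5)/5-.5)
print("butt tri",tri((T,g(244,568)),(T,g(244,568)))if 0 else onz(T,g(244,568),204))
```

```text
[[226.11 209.85]
 [225.66 203.36]
 [225.74 204.45]
 [224.69 209.27]
 [225.12 210.81]] [[ 0.    0.  ]
 [-0.45 -6.49]
 [-0.38 -5.4 ]
 [-1.43 -0.57]
 [-1.    0.96]]
obs tip (225.3125, 203.8125) tooth (225.5625, 210.4375)
[577.08485534 -11.5         53.78187023]
butt tri [380.85834882 -10.85849135 204.        ]
```

```bash
python3 -m creep '{"grip":[-1,-1,-1,-1,-1,-1],"slide":[[0,-0.0005,-0.004],[0,0,-0.004],[0,0,-0.004],[0,0,-0.001],[0,0,0],[0,0,0]],"delta_rot":[[0,0,0],[0,0,0],[0,0,0],[0,0,0],[0,0,0],[0,0,0]]}'
python3 - <<'E'
from fin import *
st=monitor.observe();print(st["position"],st["dq"].round(4),st["wrist_force"])
s=snapshot("side")[:,:,::-1];cv2.imwrite("pics/side11.png",s);crop(s,205,160,60,70,8,"s11c.png")
E
```

```text
t: 16.88
position: [461.3, -12.3, 123.0]
orientation: [-0.321, 0.0, 0.947, 0.0]
wrist_force: [-1.0, 0.5, -1.3]
width: 0.261
[461.28709848 -12.28961527 123.00272421] [ 0.0002 -0.0012 -0.0004 -0.0006  0.0004  0.0003 -0.0003] [-1.04055377  0.52227532 -1.32949125]
```

View pics/s11c.png

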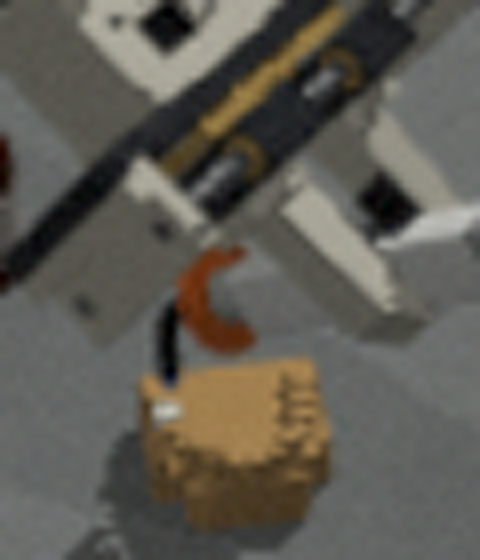

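View pics/side11.png

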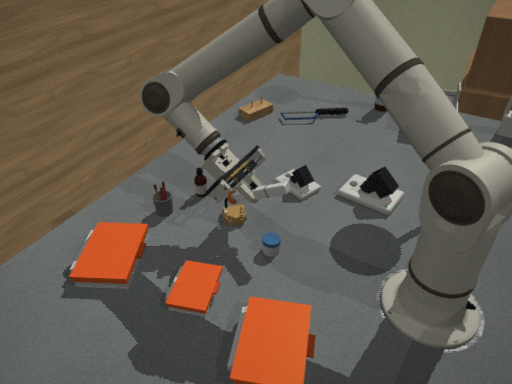

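```bash
python3 -m creep '{"grip":[-1,-1,-1,-1],"slide":[[0.001,0.001,0],[0,0,0],[0,0,0],[0,0,0]],"delta_rot":[[0,0,0],[0,0,0],[0,0,0],[0,0,0]]}'
python3 - <<'E'
from fin import *
st=monitor.observe();print(st["position"],st["joints"].round(3))
s=snapshot("side")[:,:,::-1];crop(s,212,195,30,25,20,"s12c.png")
E
```

```text
t: 17.42
position: [462.2, -11.4, 122.9]
orientation: [-0.321, 0.0, 0.947, 0.0]
wrist_force: [0.0, 0.4, -1.6]
width: 0.257
[462.16667861 -11.38361539 122.90799922] [ 0.374  1.023 -0.674  1.371  0.327  1.836 -1.955]
```

View pics/s12c.png

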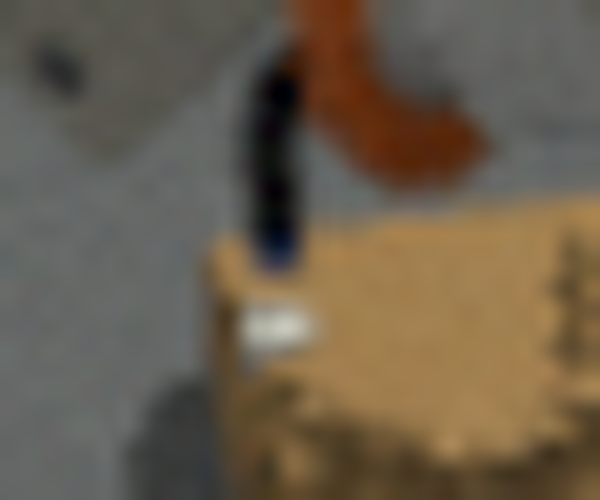

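```bash
python3 -m creep '{"grip":[-1,-1,-1,-1],"slide":[[0,0,0],[0,0,0],[0,0,0],[0,0,0]],"delta_rot":[[0,0,0],[0,0,0],[0,0,0],[0,0,0]]}'
python3 - <<'E'
from h import *
from bench import manip
T=cam("top");t=snapshot("top")
print(monitor.observe()["position"])
print(manip.finish_job())
E
```

```text
t: 17.98
position: [462.2, -11.3, 122.9]
orientation: [-0.321, 0.0, 0.947, 0.0]
wrist_force: [-0.1, 0.8, -2.7]
width: 0.261
[462.2217841  -11.34431163 122.92851618]
the job is handed in; nothing more can be done
None
```

I shut the orange lid of the small resin box first. I then drew the lamp out of the smaller charger, turned it nose down, and handed the job in at about 18 s of the 61 s allowed. The gripper was still holding the lamp over the white tooth at a 40 N grip setting.

**Last checks**
- **Lid:** I pressed it down until the wrist read about 27 N with the fingertips at z 28.3 mm, against 28.5 mm expected when shut. It looked flat in the side view afterwards.
- **Lamp angle:** before lowering, the butt and tip positions put the body 29.7° nose down, against 30° wanted. The tool orientation held steady after that.
- **Tip gap:** the tip was about 10 to 11.5 mm above the tooth. In the last side view it was in line with the tooth to within about 1 mm.
- **Contact:** the wrist force stayed within about 3 N during the whole approach, so there was no sign of the lamp touching the model. I never moved the arm near the bottle, jar or cup, but I did not re-measure where they stand.

**What disagreed or failed**
- **Tooth position:** the camera estimates of the tooth spread about 5 mm in y, and the measured height was about 28 mm against the stated 31 mm. I used 31 mm, and set the sideways position by comparing the tip with the tooth in the same side picture.
- **Lamp grasp:** my first choice, square to the lamp, ran into the joint limits. I gripped it about 22° off square instead, and it did not visibly slip.

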